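# Fold up both rudder pedals

### The arm

A 7-joint arm with a two-finger parallel gripper is mounted at the origin on the work surface. World frame = base frame: x ahead of the robot, y to its left, z up, the work surface at z = 0. Lengths are in m, angles in rad, forces in N, time in s.
With the tool pointing down it reaches from about 0.425 to 0.875 m from the base axis. Payload 4.7 kg.
Tool frame: the origin (TCP) lies between the finger pads; the fingertips stand 14 mm ahead of it and the grasp point (between the pads) lies 5 mm behind it; z points along the fingers, y is the line along which they close (so a half turn about z gives the same grasp; the last joint's range is limited). The gripper opens to 87 mm and grips with 3 to 60 N. Pads are 19 mm wide; open, the fingers measure 117 mm over their backs; the gripper's body (75 mm by 190 mm) begins 51 mm behind the grasp point.
Start: joints at [1.228, 0.321, -0.07, 1.45, 0.023, 1.371, -0.057], TCP at [0.227, -0.609, 0.216] pointing down, gripper open.
Joint ranges: [-2.86, 2.86], [-0.3, 2.09], [-1.38, 1.24], [0.06, 2.45], [-1.56, 4.7], [0.09, 2.05], [-2.69, 2.69]. Speed limits (rad/s): [2.57, 2.57, 3.14, 3.14, 3.14, 3.14, 3.14].

### API

Orientations are given as a rotation vector (axis times angle).
In Python, from bench import get_state, get_image, camera_params, close_job gives the robot as it stands. The module is installed in compiled form; this text tells all that it offers.
- The arm moves only by the tool arm_command, never from a script. Its argument "motion" is a list of rows, each a list of 5 numbers: the finger opening in mm, from 0 to 87, then the shift along the tool's x, y, z in mm, then the turn about the tool's z in degrees. In form: [[gripper, x, y, z, spin], ...]. A call has 1 to 5 rows; each row is the pose to reach, as a shift and turn from the pose commanded when the call began, along the tool's axes at that moment; what a row does not reach only later rows make up. A row lasts 1/12 s, in which the tool goes at most 41.7 mm and 7.16 degrees, less where a joint would pass 70% of its speed; a pose out of reach is approached as far as the arm can. A call with a gripper value outside its range is refused whole. The fingers move at their own pace and stop on an object; "newtons" is the grip in N (left out, the last holds). Time passes only in rows, so rows that repeat a pose let the fingers close. It gives the time, the measured TCP pose, the force, the opening and the grip force at its end, in the units of the state.
- get_state(): the state, without advancing time (a new reading comes with each control period).
- get_image(name): name is "scene" or "top"; returns (picture, depth): 384x512x3 uint8, red, green, blue; 384x512 float32, m along the optical axis (not along the pixel's ray), 0 where there is no reading.
- camera_params(name): a dict with "intrinsics" (3x3 intrinsics, pixels), "extrinsics" (4x4, takes a point from camera to world coordinates). Camera axes: x right, y down, z forward; pixel columns grow to the right and rows downward; lengths in m; the calibration is good to about 2 mm. A picture is of the moment at which its call begins. camera_params takes no time and is no camera call.
- close_job(): hands the job in; it is judged then, once.
The state is a dict: "time": time; "joint_positions": joint angles; "qd": joint speeds; "joint_torque": joint torques, N m; "position": TCP position; "tool_rot": TCP orientation; "ft_force": force on the tool from outside, world axes, zero at the start; "torque": the same for the moment, N m; "grip_width": opening from 0.0 (shut) to 1.0 (fully open); "grip_force": force on a finger pad.
Only numpy, scipy, OpenCV 4.12 (cv2) and the standard library are available. Lean on these libraries where they do the work, as an engineer would, in place of code of your own. Each camera call takes 0.05 s, during which the arm holds its last target. There are 200 camera calls.

### The job

Fold up both grey pedals of the rudder pedal rig: with your fingertips push the toe end of each one up from beneath, past its balance point, so that its counterweights carry it on to the upper stop and it stays up by itself. Push steadily rather than flinging the pedals, do not take a pedal between the fingers, and leave the loose things on the bench where they are. Finish with the hand clear of everything.

Things in the scene. Friction and masses are not known exactly. Their poses are not given: they have to be found in the camera images.
- rig: bench rig bolted down: aluminium base bar 460 mm long along its y, 30 mm high, red sleeves, yellow springs in the middle (up to 85 mm high), two grey pedals. Origin on the bench midway under the pedals' hinge axis; x points from the toes to the hinges (away from the robot, turned up to 0.35 rad), y to the left pedal. A rest post stands under each pedal 90 mm on the toe side of the hinge
- left_pedal_hinge (a point): centre of the left pedal's hinge axis (the rig's y), 130 mm above the bench, 140 mm to +y of the rig's middle; axes as the rig's. Beside each edge of the pedal a horn at the hinge carries a steel counterweight disc, 48 mm across, 73 mm above the hinge when the pedal is down; it swings over towards +x as the toe rises
- right_pedal_hinge (a point): the same for the right pedal, 140 mm to the -y side of the rig's middle
- left_pedal_toe (a point): middle of the left pedal's free toe edge, half-way through the plate (10 mm thick, 90 mm wide, toe 215 mm from the hinge, a 30 mm wide slot 55 to 145 mm from the hinge). Its x runs along the plate to the hinge, z out of the tread. Down, it is 173 mm above the bench; beneath it is free space from 105 mm from the hinge to the toe, but for low loose things
- right_pedal_toe (a point): the same for the right pedal
- left_pedal (a joint): left pedal's angle: 0 = down on its rest, plate sloping 0.2 rad up towards the toe; grows as the toe rises; 1.3 = upper stop (plate 1.5 rad from level). Balance at about 0.6: below it the pedal falls back, above it the counterweights carry it to the stop and keep it there. About 1 to 2 N up at the toe raises it; damped hinge
- right_pedal (a joint): the same for the right pedal
- caliper: loose black and steel caliper, 200 mm long, lying at the right side of the bench (-y); origin under its middle. Leave alone
- driver: loose screwdriver with yellow handle, lying on the bench in front of the rig, between the pedals; origin under its middle. Leave alone
- bracket: loose grey printed angle bracket 60 x 50 x 44 mm, on the bench in front of or under the left pedal's toe; origin under its middle. Leave alone
- spool: loose orange filament spool with black flanges lying flat, 200 mm across, 60 mm high, left of the rig. Leave alone
- glue: loose upright bottle with a red cap, 52 mm across, 130 mm high, right of the rig. Leave alone
- tin: loose open steel tin, 70 mm across, 50 mm high, at the front left. Leave alone
- clip: loose red plastic clip block 45 x 28 x 24 mm, at the front right. Leave alone

How it is judged:
At the end, for the whole second after the job is handed in: both pedals stand at their upper stops (hinge above 1.2 rad) and are still (under 0.1 rad/s), and every loose thing is within 20 mm of where it was (value of joint each of left_pedal, right_pedal above 1.2 rad and velocity of joint left_pedal between -0.1 and 0.1 rad/s and velocity of joint right_pedal between -0.1 and 0.1 rad/s and distance of each of caliper, driver, bracket, spool, glue, tin, clip from where it was at the start of the episode below 0.02 m); the robot touches nothing.
It fails at once if a loose thing was moved more than 20 mm or lifted (distance of any of caliper, driver, bracket, spool, glue, tin, clip from where it was at the start of the episode above 0.02 m).
It fails at once if a pedal was flung (faster than 4 rad/s) (velocity of joint any of left_pedal, right_pedal above 4 rad/s).
It fails at once if a pedal was taken between the fingers ((x of the grasp point in the frame of left_pedal_toe between -0.008 and 0.2 m and y of the grasp point in the frame of left_pedal_toe between -0.05 and 0.05 m and z of the grasp point in the frame of left_pedal_toe between -0.005 and 0.005 m) or (x of the grasp point in the frame of right_pedal_toe between -0.008 and 0.2 m and y of the grasp point in the frame of right_pedal_toe between -0.05 and 0.05 m and z of the grasp point in the frame of right_pedal_toe between -0.005 and 0.005 m)).
It also fails if it takes over 48 s, if anything falls off the work surface, if the arm or the gripper's body presses on something with over 40 N, if the wrist force passes 120 N, or if a joint passes its speed limit or range.

## Working session

There is one attempt and no reset: what is moved stays moved. The work goes in short steps, Python scripts to look and compute and a tool call to move; the robot and the scene stay as the last step left them, time stands still between calls to the robot, and variables do not carry over. Pictures are saved under pics/ and viewed, at most 10 in all, crops included, and the job is handed in when it is done.

Besides the shell and the picture viewer there is one more tool, called after "Request:" by a JSON object that holds its "method" and its "body", one argument or row to a line. arm_command: Moves the arm, as the interface text tells. Its arguments: {"type":"object","properties":{"motion":{"type":"array"},"newtons":{"type":"number"}},"required":["motion"]}

```bash
mkdir -p pics; python3 - <<'E'
from bench import *
import cv2,numpy as np
s=get_state();print({k:np.round(v,3).tolist() for k,v in s.items()})
for n in("scene","top"):
    im,d=get_image(n);cv2.imwrite(f"pics/{n}0.png",im[:,:,::-1]);np.save(f"{n}d.npy",d)
    p=camera_params(n);print(np.round(p["intrinsics"],1).tolist(),np.round(p["extrinsics"],3).tolist())
E
```

```text
{'time': 0.0, 'joint_positions': [1.228, 0.322, -0.07, 1.452, 0.023, 1.371, -0.057], 'qd': [0.0, 0.003, 0.002, -0.001, -0.0, -0.001, 0.0], 'joint_torque': [0.0, -49.128, -0.404, -31.253, -0.064, 0.044, 0.0], 'position': [0.227, -0.609, 0.215], 'tool_rot': [-3.09, -0.557, 0.001], 'ft_force': [-0.25, 0.309, -0.107], 'torque': [-0.011, 0.013, 0.003], 'grip_force': 0.0, 'grip_width': 1.002}
[[495.6, 0.0, 251.9], [0.0, 495.6, 189.9], [0.0, 0.0, 1.0]] [[0.843, 0.431, -0.321, 1.009], [0.537, -0.66, 0.525, -0.719], [0.015, -0.615, -0.788, 1.22], [0.0, 0.0, 0.0, 1.0]]
[[448.2, 0.0, 259.6], [0.0, 448.2, 193.2], [0.0, 0.0, 1.0]] [[0.029, -0.998, 0.059, 0.489], [-0.999, -0.031, -0.024, 0.036], [0.026, -0.058, -0.998, 1.489], [0.0, 0.0, 0.0, 1.0]]
```

View pics/scene0.png

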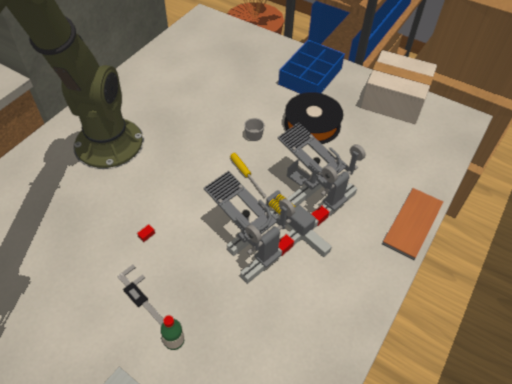

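View pics/top0.png

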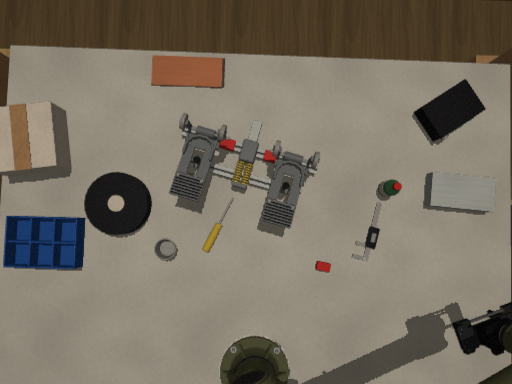

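The scene picture shows both pedals down, toes towards the robot: left toe near (302,137), right toe near (224,186). In the top view the toes are near (185,195) and (277,222), with the driver between them at (215,230). The tool always points down, so I'll push on the toe's lower edge with closed fingertips along its arc. Next I'll measure the toes.

```bash
cat > h.py <<'E'
import numpy as np
from bench import *
def cloud(n,d):
    p=camera_params(n);K=np.array(p["intrinsics"]);E=np.array(p["extrinsics"])
    v,u=np.indices(d.shape)
    c=np.stack([(u-K[0,2])/K[0,0]*d,(v-K[1,2])/K[1,1]*d,d],-1)
    return c@E[:3,:3].T+E[:3,3]
E
python3 - <<'E'
from h import *; import cv2
d=np.load("topd.npy");P=cloud("top",d)
z=P[...,2];print("bench z",np.median(z[280:300,100:400]))
m=((z>.155)&(z<.19)&(d>0)).astype(np.uint8);m[:120]=0;m[240:]=0;m[:,:165]=0;m[:,325:]=0
n,l,st,c=cv2.connectedComponentsWithStats(m)
T=[]
for i in range(1,n):
    if st[i,4]<150: continue
    q=P[l==i];r=cv2.minAreaRect((q[:,:2]*1000).astype(np.float32))
    print(st[i].tolist(),np.round(r[0]),np.round(r[1]),round(r[2],1),np.round(q[:,2].max(),3)); print(np.round(cv2.boxPoints(r)).tolist())
E
```

```text
bench z 0.00023757455603223843
[182, 134, 32, 27, 160] [704. 188.] [90. 66.] 76.1 0.174
[[661.0, 152.0], [725.0, 136.0], [747.0, 224.0], [683.0, 239.0]]
[169, 155, 41, 47, 992] [608. 212.] [ 90. 126.] 75.7 0.186
[[535.0, 184.0], [658.0, 153.0], [680.0, 240.0], [558.0, 272.0]]
[273, 161, 32, 26, 156] [634. -84.] [90. 66.] 75.0 0.176
[[590.0, -119.0], [654.0, -136.0], [678.0, -49.0], [614.0, -32.0]]
[261, 182, 38, 47, 971] [534. -58.] [ 90. 119.] 75.6 0.186
[[466.0, -86.0], [580.0, -116.0], [603.0, -29.0], [488.0, 1.0]]
```

Both toe edges check out: left (546,228) mm, right (477,-42) mm, 279 mm apart against 280 given, and the plates are 90 mm wide. The rig is turned -14.4°, so a spin of +35° aligns the tool's x with the rig's x.

Request:
{"method": "arm_command", "body": {
  "motion": [
    [0,30,-27,0,7],
    [0,60,-54,0,14],
    [0,90,-81,0,21],
    [0,120,-108,0,28],
    [0,150,-135,0,35]
  ],
  "newtons": 10
}}

```text
time: 0.52
position: [0.3204, -0.429, 0.2156]
tool_rot: [-3.115, 0.402, 0.001]
ft_force: [0.8, 0.7, -0.1]
grip_width: 0.706
grip_force: 0.0
```

Request:
{"method": "arm_command", "body": {
  "motion": [
    [0,6,-40,0,0],
    [0,12,-80,0,0],
    [0,18,-120,0,0],
    [0,20,-160,0,0],
    [0,20,-200,0,0]
  ]
}}

```text
time: 0.93
position: [0.3894, -0.2402, 0.2158]
tool_rot: [-3.117, 0.392, 0.0]
ft_force: [1.1, 0.2, -0.3]
grip_width: 0.322
grip_force: 0.0
```

Request:
{"method": "arm_command", "body": {
  "motion": [
    [0,0,-40,0,0],
    [0,0,-80,0,0],
    [0,0,-120,0,0],
    [0,0,-160,0,0],
    [0,0,-213,0,0]
  ]
}}

```text
time: 1.35
position: [0.4387, -0.0454, 0.2159]
tool_rot: [3.116, -0.394, -0.0]
ft_force: [1.2, 0.9, 0.5]
grip_width: 0.019
grip_force: 0.0
```

```bash
python3 -c "
from h import *
s=get_state();print(np.round(s['joint_positions'],2),s['position'])"
```

```text
[ 0.65 -0.12 -0.56  1.92 -0.07  1.33 -1.71] [ 0.43872091 -0.04540052  0.2158647 ]
```

Turning the hand 90° (spin -90, towards mid-range of the last joint) presents the thicker finger back, keeping the grasp point well away from the plate.

Request:
{"method": "arm_command", "body": {
  "motion": [
    [0,0,0,0,-7],
    [0,0,0,0,-14],
    [0,0,0,0,-21],
    [0,0,0,0,-28],
    [0,0,0,0,-35]
  ]
}}

```text
time: 1.77
position: [0.4387, -0.0469, 0.2157]
tool_rot: [-3.089, -0.572, 0.001]
ft_force: [0.2, -0.9, 0.4]
grip_width: 0.004
grip_force: 0.0
```

Request:
{"method": "arm_command", "body": {
  "motion": [
    [0,0,0,0,-7],
    [0,0,0,0,-14],
    [0,0,0,0,-21],
    [0,0,0,0,-28],
    [0,0,0,0,-35]
  ]
}}

```text
time: 2.18
position: [0.4386, -0.047, 0.2157]
tool_rot: [-2.774, -1.474, 0.001]
ft_force: [0.7, 0.5, -0.1]
grip_width: 0.007
grip_force: 0.0
```

Request:
{"method": "arm_command", "body": {
  "motion": [
    [0,0,0,0,-7],
    [0,0,0,0,-14],
    [0,0,0,0,-20],
    [0,0,0,0,-20],
    [0,0,0,0,-20]
  ]
}}

```text
time: 2.6
position: [0.4388, -0.0469, 0.2158]
tool_rot: [-2.484, -1.922, 0.001]
ft_force: [0.1, -0.3, -0.5]
grip_width: 0.007
grip_force: 0.0
```

```bash
python3 - <<'E'
from h import *; from scipy.spatial.transform import Rotation as R
s=get_state();M=R.from_rotvec(s['tool_rot']).as_matrix();p=np.array(s['position'])
print(np.round(s['joint_positions'],2),p.round(4),'\n',M.round(3),s['ft_force'])
t=np.array([.477,-.0425,.173]);print(((t-p)@M*1000).round(1))
E
```

```text
[ 0.55 -0.12 -0.46  1.92 -0.05  1.33 -0.15] [ 0.4388 -0.0469  0.2158] 
 [[ 0.251  0.968 -0.   ]
 [ 0.968 -0.251 -0.   ]
 [-0.    -0.    -1.   ]] [ 0.05701145 -0.285987   -0.50528193]
[13.9 35.9 42.8]
```

Request:
{"method": "arm_command", "body": {
  "motion": [
    [0,14,0,15,0],
    [0,14,0,30,0],
    [0,14,0,45,0],
    [0,14,8,45,0],
    [0,14,14,45,0]
  ]
}}

```text
time: 3.02
position: [0.4562, -0.0372, 0.1707]
tool_rot: [-2.483, -1.923, 0.001]
ft_force: [0.3, -0.6, 0.4]
grip_width: 0.007
grip_force: 0.0
```

Request:
{"method": "arm_command", "body": {
  "motion": [
    [0,0,2,0,0],
    [0,0,4,0,0],
    [0,0,6,0,0],
    [0,0,8,0,0],
    [0,0,8,0,0]
  ]
}}

```text
time: 3.43
position: [0.4643, -0.0391, 0.1714]
tool_rot: [2.482, 1.925, 0.001]
ft_force: [-0.6, 0.2, -1.0]
grip_width: 0.005
grip_force: 0.0
```

Request:
{"method": "arm_command", "body": {
  "motion": [
    [0,0,0,-5,0],
    [0,0,0,-5,0],
    [0,0,1,-5,0],
    [0,0,2,-5,0],
    [0,0,2,-5,0]
  ]
}}

```text
time: 3.85
position: [0.4659, -0.0395, 0.1761]
tool_rot: [2.482, 1.926, 0.0]
ft_force: [-0.2, -0.7, 1.0]
grip_width: 0.007
grip_force: 0.0
```

```bash
python3 - <<'E'
from h import *; import cv2
s=get_state();print(s['position'],s['ft_force'],s['torque'])
im,d=get_image("scene");cv2.imwrite("pics/s1.png",cv2.resize(im[120:260,160:360,::-1],(800,560),interpolation=cv2.INTER_CUBIC))
E
```

```text
[ 0.46586504 -0.03945072  0.17608376] [-0.15130213 -0.71173371  1.04566595] [ 0.02237826 -0.06752284  0.01061645]
```

View pics/s1.png

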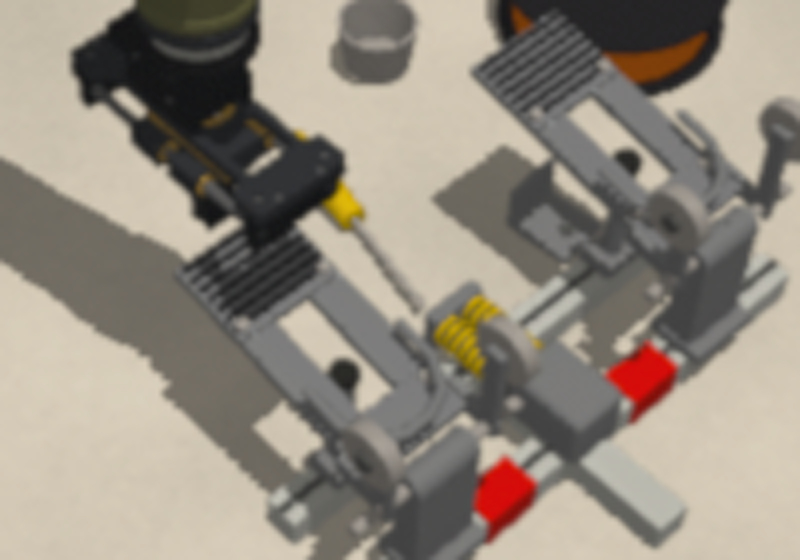

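Request:
{"method": "arm_command", "body": {
  "motion": [
    [0,0,0,-2,0],
    [0,0,1,-2,0],
    [0,0,2,-2,0],
    [0,0,2,-2,0],
    [0,0,2,-2,0]
  ]
}}

```text
time: 4.32
position: [0.4677, -0.0399, 0.178]
tool_rot: [2.482, 1.926, -0.0]
ft_force: [-0.0, 1.0, -1.0]
grip_width: 0.009
grip_force: 0.0
```

Request:
{"method": "arm_command", "body": {
  "motion": [
    [0,0,1,0,0],
    [0,0,2,0,0],
    [0,0,2,0,0],
    [0,0,3,0,0],
    [0,0,3,0,0]
  ]
}}

```text
time: 4.73
position: [0.4708, -0.0407, 0.178]
tool_rot: [2.482, 1.926, 0.0]
ft_force: [-0.1, 0.9, -0.3]
grip_width: 0.008
grip_force: 0.0
```

```bash
python3 - <<'E'
from h import *; import cv2
ex=np.array([.968,-.251]);ey=np.array([.251,.968]);t=np.array([.477,-.0425])
D={"scene0":np.load("scened.npy"),"top0":np.load("topd.npy")}
im,d=get_image("scene");D["scene1"]=d;cv2.imwrite("pics/s2.png",cv2.resize(im[150:230,190:290,::-1],(800,640))[:600])
for n,d in D.items():
    P=cloud(n[:-1],d).reshape(-1,3);u=(P[:,:2]-t)@ex*1000;v=(P[:,:2]-t)@ey*1000;z=P[:,2]*1000
    for lo in (-40,-20,0,20,40):
        k=(abs(v-lo)<6)&(u>-40)&(u<60)&(z>140)&(z<240);o=np.argsort(u[k])[:10]
        print(n,lo,[(round(a),round(b)) for a,b in zip(u[k][o],z[k][o])])
E
```

```text
scene0 -40 [(3, 177), (4, 177), (4, 177), (6, 177), (6, 174), (8, 181), (8, 178), (9, 180), (9, 175), (10, 180)]
scene0 -20 [(3, 176), (4, 177), (5, 178), (5, 176), (6, 178), (9, 180), (9, 175), (9, 179), (10, 183), (11, 176)]
scene0 0 [(2, 175), (5, 176), (6, 179), (8, 176), (9, 179), (9, 173), (9, 181), (9, 176), (10, 175), (11, 175)]
scene0 20 [(4, 176), (5, 179), (8, 180), (8, 178), (9, 181), (10, 179), (11, 171), (11, 180), (13, 180), (13, 180)]
scene0 40 [(4, 178), (7, 180), (7, 176), (8, 179), (8, 175), (11, 176), (12, 176), (12, 174), (17, 177), (17, 178)]
top0 -40 [(0, 173), (1, 177), (2, 177), (3, 175), (4, 175), (4, 175), (5, 179), (6, 182), (6, 181), (7, 175)]
top0 -20 [(0, 173), (1, 172), (2, 180), (2, 180), (3, 178), (3, 182), (4, 180), (5, 179), (6, 177), (6, 182)]
top0 0 [(0, 168), (1, 172), (1, 177), (2, 173), (3, 178), (3, 173), (4, 178), (5, 179), (5, 180), (6, 178)]
top0 20 [(0, 163), (0, 175), (1, 173), (2, 176), (2, 174), (3, 176), (4, 173), (5, 180), (5, 174), (6, 176)]
top0 40 [(0, 170), (1, 173), (2, 174), (4, 177), (5, 174), (6, 180), (6, 174), (7, 175), (8, 178), (8, 175)]
scene1 -40 [(2, 174), (3, 177), (6, 178), (6, 181), (7, 179), (7, 171), (8, 177), (8, 174), (9, 181), (9, 180)]
scene1 -20 [(4, 179), (4, 177), (5, 178), (6, 177), (6, 176), (7, 178), (9, 173), (9, 179), (9, 178), (9, 174)]
scene1 0 [(0, 198), (1, 202), (2, 189), (2, 195), (2, 191), (2, 187), (2, 192), (2, 189), (3, 187), (3, 210)]
scene1 20 [(28, 171), (28, 170), (29, 171), (31, 171), (31, 174), (35, 175), (35, 177), (36, 170), (37, 174), (37, 174)]
scene1 40 [(28, 169), (28, 171), (31, 172), (32, 172), (35, 175), (37, 175), (38, 175), (38, 173), (40, 172), (41, 173)]
```

View pics/s2.png

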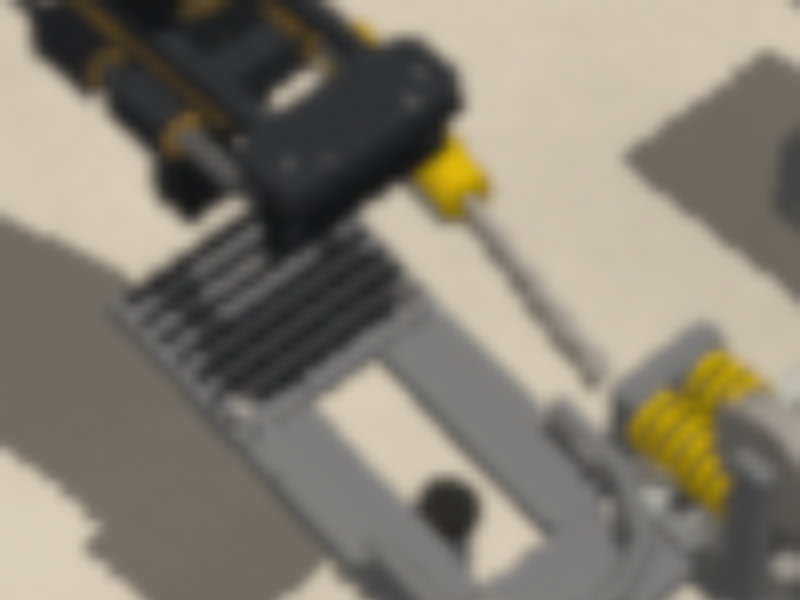

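Request:
{"method": "arm_command", "body": {
  "motion": [
    [0,0,1,0,0],
    [0,0,2,0,0],
    [0,0,3,0,0],
    [0,0,3,0,0],
    [0,0,3,0,0]
  ]
}}

```text
time: 5.2
position: [0.4736, -0.0414, 0.1781]
tool_rot: [2.482, 1.926, -0.0]
ft_force: [-0.2, -1.1, -0.5]
grip_width: 0.005
grip_force: 0.0
```

```bash
cat >> h.py <<'E'
ex=np.array([.968,-.251]);ey=np.array([.251,.968])
def ped(t,n="scene"):
    "plate side strips: fit tread height against u (along rig x from toe)"
    im,d=get_image(n);P=cloud(n,d).reshape(-1,3);q=P[:,:2]-np.array(t);u=q@ex*1000;v=q@ey*1000;z=P[:,2]*1000
    return im,u,v,z
E
python3 - <<'E'
from h import *; import cv2
for n in("scene","top"):
    im,u,v,z=ped((.477,-.0425),n)
    for vv in(-38,0,):
        k=(abs(v-vv)<5)&(u>-30)&(u<140)&(z>120)&(z<230)
        print(n,vv,[(b,round(np.median(z[k&(abs(u-b)<4)])),int((k&(abs(u-b)<4)).sum())) for b in(-20,-12,-4,4,12,20,40,60,80,100) if (k&(abs(u-b)<4)).sum()])
E
```

```text
scene -38 [(4, 177, 5), (12, 178, 11), (20, 176, 10), (40, 171, 8), (60, 169, 10), (80, 162, 10), (100, 157, 8)]
scene 0 [(4, 195, 20), (12, 176, 11), (20, 175, 9), (40, 173, 7), (60, 168, 5)]
top -38 [(60, 166, 1), (100, 156, 3)]
top 0 [(60, 167, 9)]
```

Request:
{"method": "arm_command", "body": {
  "motion": [
    [0,0,1,0,0],
    [0,0,2,0,0],
    [0,0,2,0,0],
    [0,0,3,0,0],
    [0,0,3,0,0]
  ]
}}

```text
time: 5.72
position: [0.4766, -0.0422, 0.1781]
tool_rot: [2.482, 1.926, 0.0]
ft_force: [0.6, -0.6, -0.3]
grip_width: 0.006
grip_force: 0.0
```

```bash
python3 - <<'E'
from h import *; import cv2
im,u,v,z=ped((.477,-.0425))
cv2.imwrite("pics/s3.png",cv2.resize(im[160:215,195:270,::-1],(800,586),interpolation=cv2.INTER_CUBIC))
k=(abs(v)<20)&(u>-30)&(u<14)&(z>150)&(z<230)
I=np.flatnonzero(k)
for i in I[::3]: print((i%512,i//512),round(u[i]),round(v[i]),round(z[i]),im.reshape(-1,3)[i].tolist(),end='; ')
s=get_state();print(s['ft_force'])
E
```

```text
(np.int64(220), np.int64(167)) 10 11 220 [39, 35, 29]; (np.int64(219), np.int64(168)) 12 6 222 [30, 28, 27]; (np.int64(219), np.int64(169)) 9 8 213 [36, 36, 36]; (np.int64(219), np.int64(170)) 9 8 209 [64, 63, 63]; (np.int64(212), np.int64(171)) -1 -8 208 [39, 36, 32]; (np.int64(215), np.int64(171)) 12 -8 220 [46, 45, 45]; (np.int64(212), np.int64(172)) -2 -8 204 [29, 29, 29]; (np.int64(215), np.int64(172)) 11 -7 215 [26, 26, 26]; (np.int64(211), np.int64(173)) -5 -9 198 [61, 58, 53]; (np.int64(214), np.int64(173)) 10 -11 213 [22, 23, 22]; (np.int64(217), np.int64(173)) 3 5 194 [41, 41, 41]; (np.int64(212), np.int64(174)) -2 -8 196 [30, 29, 29]; (np.int64(215), np.int64(174)) 9 -6 204 [22, 19, 21]; (np.int64(218), np.int64(174)) 9 4 196 [35, 35, 35]; (np.int64(212), np.int64(175)) -4 -7 189 [38, 37, 35]; (np.int64(215), np.int64(175)) 8 -6 198 [20, 19, 22]; (np.int64(218), np.int64(175)) 9 3 192 [30, 29, 29]; (np.int64(213), np.int64(176)) 3 -9 193 [45, 44, 41]; (np.int64(216), np.int64(176)) 10 -5 195 [21, 22, 23]; (np.int64(219), np.int64(176)) 7 8 182 [73, 71, 68]; (np.int64(214), np.int64(177)) 9 -10 194 [47, 46, 42]; (np.int64(218), np.int64(177)) 7 4 181 [53, 52, 50]; (np.int64(221), np.int64(177)) 10 13 176 [46, 46, 46]; (np.int64(215), np.int64(178)) 8 -6 186 [40, 39, 38]; (np.int64(218), np.int64(178)) 11 1 183 [41, 41, 41]; (np.int64(221), np.int64(178)) 12 11 176 [53, 53, 53]; (np.int64(217), np.int64(179)) 10 -2 180 [39, 38, 39]; (np.int64(213), np.int64(180)) 2 -9 174 [181, 172, 156]; (np.int64(216), np.int64(180)) 11 -6 181 [40, 40, 40]; (np.int64(212), np.int64(181)) 6 -16 179 [156, 148, 136]; (np.int64(215), np.int64(181)) 13 -11 182 [46, 45, 44]; (np.int64(211), np.int64(182)) 4 -18 175 [138, 132, 121]; (np.int64(214), np.int64(182)) 11 -13 178 [47, 46, 46]; (np.int64(213), np.int64(183)) 10 -16 175 [41, 41, 42]; [ 0.4589944   0.88650643 -0.5028763 ]
```

View pics/s3.png

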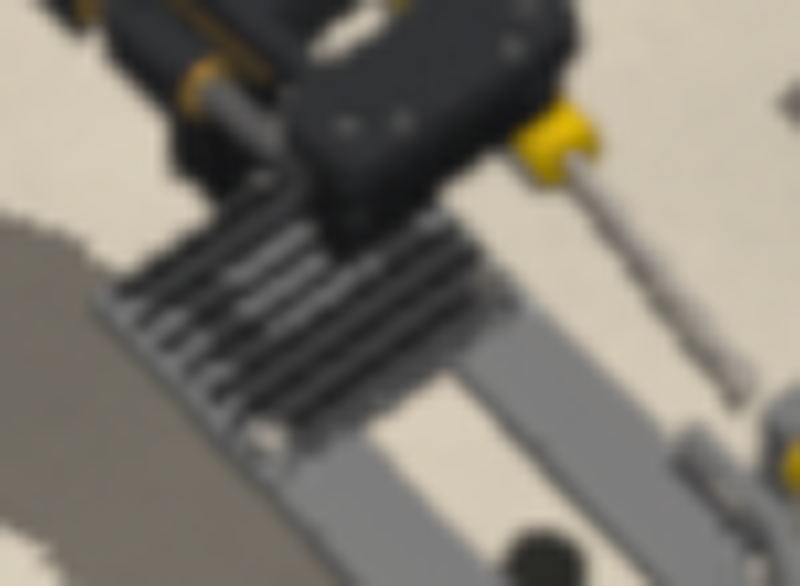

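The finger is tapered near its tip, so it is overlapping the toe edge without contact. Better: back off, open to 45 mm so only the front finger's back pushes and the grasp point stays about 30 mm away, and go lower under the toe.

Request:
{"method": "arm_command", "body": {
  "motion": [
    [0,0,-15,0,0],
    [0,0,-30,0,0],
    [45,0,-40,0,0],
    [45,0,-40,0,0],
    [45,0,-40,0,0]
  ]
}}

```text
time: 6.18
position: [0.4379, -0.0324, 0.1784]
tool_rot: [2.481, 1.925, 0.001]
ft_force: [0.3, -0.9, 0.7]
grip_width: 0.155
grip_force: 0.0
```

Request:
{"method": "arm_command", "body": {
  "motion": [
    [45,0,0,6,0],
    [45,0,0,14,0],
    [45,0,0,14,0],
    [45,0,2,14,0],
    [45,0,4,14,0]
  ]
}}

```text
time: 6.6
position: [0.4417, -0.0333, 0.1637]
tool_rot: [-2.482, -1.926, 0.0]
ft_force: [-0.7, -1.4, 0.1]
grip_width: 0.485
grip_force: 0.0
```

Request:
{"method": "arm_command", "body": {
  "motion": [
    [45,0,1,0,0],
    [45,0,2,0,0],
    [45,0,3,0,0],
    [45,0,4,0,0],
    [45,0,4,0,0]
  ]
}}

```text
time: 7.02
position: [0.4457, -0.0343, 0.1642]
tool_rot: [2.482, 1.926, 0.0]
ft_force: [-0.8, -0.2, 0.2]
grip_width: 0.513
grip_force: 0.0
```

Request:
{"method": "arm_command", "body": {
  "motion": [
    [45,0,1,0,0],
    [45,0,2,0,0],
    [45,0,3,0,0],
    [45,0,4,0,0],
    [45,0,5,0,0]
  ]
}}

```text
time: 7.43
position: [0.4485, -0.035, 0.164]
tool_rot: [-2.479, -1.924, 0.005]
ft_force: [-8.8, 2.0, 8.0]
grip_width: 0.518
grip_force: 5.2
```

Request:
{"method": "arm_command", "body": {
  "motion": [
    [45,0,1,0,0],
    [45,0,2,0,0],
    [45,0,3,0,0],
    [45,0,4,0,0],
    [45,0,4,0,0]
  ]
}}

```text
time: 7.85
position: [0.4487, -0.0351, 0.1642]
tool_rot: [-2.474, -1.921, 0.014]
ft_force: [-18.4, 3.3, 15.3]
grip_width: 0.515
grip_force: 10.9
```

Request:
{"method": "arm_command", "body": {
  "motion": [
    [45,0,-4,0,0],
    [45,0,-4,-3,0],
    [45,0,-4,-6,0],
    [45,0,-4,-9,0],
    [45,0,-4,-12,0]
  ]
}}

```text
time: 8.27
position: [0.451, -0.0356, 0.1765]
tool_rot: [2.481, 1.925, 0.002]
ft_force: [0.4, 0.1, -0.6]
grip_width: 0.518
grip_force: 0.0
```

The finger's back is a wedge that pushes the toe down. Instead I'll turn so the flat finger sides face the toe, open fully, and push with one finger only, keeping the grasp point about 70 mm to the side of the pedal's centre.

Request:
{"method": "arm_command", "body": {
  "motion": [
    [87,0,-15,0,0],
    [87,10,-12,-30,0],
    [87,35,-5,-40,7],
    [87,60,0,-40,14],
    [87,75,0,-40,21]
  ]
}}

```text
time: 8.68
position: [0.4718, 0.0395, 0.218]
tool_rot: [2.793, 1.434, 0.009]
ft_force: [-0.4, 0.4, 0.6]
grip_width: 0.814
grip_force: 0.0
```

Request:
{"method": "arm_command", "body": {
  "motion": [
    [87,0,0,0,7],
    [87,0,0,0,14],
    [87,0,0,0,21],
    [87,0,0,0,28],
    [87,0,0,0,35]
  ]
}}

```text
time: 9.1
position: [0.4701, 0.0371, 0.2167]
tool_rot: [3.097, 0.526, 0.004]
ft_force: [-1.1, 0.1, 0.6]
grip_width: 0.996
grip_force: 0.0
```

Request:
{"method": "arm_command", "body": {
  "motion": [
    [87,0,0,0,7],
    [87,0,0,0,14],
    [87,0,0,0,21],
    [87,0,0,0,28],
    [87,0,0,0,34]
  ]
}}

```text
time: 9.52
position: [0.4701, 0.0371, 0.2168]
tool_rot: [-3.115, 0.403, -0.004]
ft_force: [0.3, 0.1, 0.8]
grip_width: 0.998
grip_force: 0.0
```

```bash
cat >> h.py <<'E'
from scipy.spatial.transform import Rotation as R
def rel(t):
    s=get_state();M=R.from_rotvec(s['tool_rot']).as_matrix();p=np.array(s['position'])
    q=p[:2]-np.array(t);print('u,v,z',(q@ex*1000).round(1),(q@ey*1000).round(1),(p[2]*1000).round(1),'toolx',M[:,0].round(3),'q',np.round(s['joint_positions'],2),'grip',round(s['grip_width'],2))
E
python3 -c "
from h import *
rel((.477,-.0425))"
```

```text
u,v,z -26.6 75.3 216.8 toolx [ 0.967 -0.254  0.003] q [ 0.52 -0.05 -0.62  1.86 -0.03  1.32 -1.93] grip 1.0
```

Request:
{"method": "arm_command", "body": {
  "motion": [
    [87,0,0,30,0],
    [87,0,0,53,0],
    [87,5,0,53,0],
    [87,10,0,53,0],
    [87,14,0,53,0]
  ]
}}

```text
time: 9.93
position: [0.4845, 0.0335, 0.1646]
tool_rot: [-3.116, 0.393, -0.005]
ft_force: [-0.1, 0.6, 0.7]
grip_width: 0.998
grip_force: 0.0
```

Request:
{"method": "arm_command", "body": {
  "motion": [
    [87,1,0,0,0],
    [87,3,0,0,0],
    [87,5,0,0,0],
    [87,6,0,0,0],
    [87,7,0,0,0]
  ]
}}

```text
time: 10.35
position: [0.4874, 0.0328, 0.164]
tool_rot: [3.117, -0.393, -0.007]
ft_force: [-9.3, 2.5, 9.2]
grip_width: 0.999
grip_force: 5.9
```

Request:
{"method": "arm_command", "body": {
  "motion": [
    [87,0,0,-2,0],
    [87,0,0,-4,0],
    [87,0,0,-6,0],
    [87,0,0,-8,0],
    [87,0,0,-8,0]
  ]
}}

```text
time: 10.77
position: [0.4886, 0.0325, 0.1713]
tool_rot: [-3.117, 0.393, 0.002]
ft_force: [-4.7, 2.6, 0.4]
grip_width: 1.003
grip_force: 2.7
```

Request:
{"method": "arm_command", "body": {
  "motion": [
    [87,1,0,-3,0],
    [87,2,0,-6,0],
    [87,3,0,-9,0],
    [87,4,0,-12,0],
    [87,5,0,-15,0]
  ]
}}

```text
time: 11.18
position: [0.4926, 0.0314, 0.1859]
tool_rot: [-3.117, 0.393, 0.006]
ft_force: [-5.9, 3.0, 0.7]
grip_width: 0.999
grip_force: 3.6
```

```bash
python3 - <<'E'
from h import *; import cv2
rel((.477,-.0425));print(get_state()['ft_force'])
im,u,v,z=ped((.477,-.0425))
k=(abs(v+35)<8)&(u>-30)&(u<140)&(z>120)&(z<230)
print([(b,round(np.median(z[k&(abs(u-b)<4)]))) for b in(-4,4,12,20,40,60,80,100) if (k&(abs(u-b)<4)).sum()])
E
```

```text
u,v,z -3.5 75.5 185.9 toolx [ 0.969 -0.248 -0.004] q [ 0.51  0.04 -0.63  1.85  0.02  1.27 -1.95] grip 1.0
[-5.90005497  3.01168215  0.71269027]
[(12, 199), (20, 197), (40, 190), (60, 185), (80, 177), (100, 171)]
```

The right pedal is rising with the finger: its toe is up 21 mm. I'll carry on along the arc.

Request:
{"method": "arm_command", "body": {
  "motion": [
    [87,3,0,-10,0],
    [87,7,0,-20,0],
    [87,11,0,-30,0],
    [87,16,0,-40,0],
    [87,21,0,-49,0]
  ]
}}

```text
time: 11.65
position: [0.5145, 0.0256, 0.2361]
tool_rot: [3.117, -0.393, 0.0]
ft_force: [-3.7, 1.2, 1.2]
grip_width: 0.996
grip_force: 2.2
```

Request:
{"method": "arm_command", "body": {
  "motion": [
    [87,6,0,-9,0],
    [87,12,0,-18,0],
    [87,18,0,-26,0],
    [87,25,0,-35,0],
    [87,32,0,-43,0]
  ]
}}

```text
time: 12.07
position: [0.5472, 0.0169, 0.2794]
tool_rot: [3.116, -0.393, 0.006]
ft_force: [0.4, -0.3, -0.4]
grip_width: 0.996
grip_force: 0.0
```

```bash
python3 - <<'E'
from h import *; import cv2
rel((.477,-.0425));print(get_state()['ft_force'])
im,u,v,z=ped((.477,-.0425))
k=(abs(v+35)<8)&(u>-30)&(u<200)&(z>120)&(z<400)
print([(b,round(np.median(z[k&(abs(u-b)<4)]))) for b in range(0,180,12) if (k&(abs(u-b)<4)).sum()])
E
```

```text
u,v,z 53.1 75.1 279.4 toolx [ 0.969 -0.248  0.004] q [ 0.5   0.11 -0.62  1.59  0.07  1.45 -1.95] grip 1.0
[ 0.40074999 -0.27301371 -0.35061185]
[(60, 285), (72, 285), (84, 272), (96, 261), (108, 250), (120, 234), (132, 221), (144, 208), (156, 196), (168, 187)]
```

Request:
{"method": "arm_command", "body": {
  "motion": [
    [87,8,0,-7,0],
    [87,17,0,-14,0],
    [87,26,0,-20,0],
    [87,35,0,-25,0],
    [87,44,0,-30,0]
  ]
}}

```text
time: 12.53
position: [0.5896, 0.0058, 0.3087]
tool_rot: [3.116, -0.394, 0.005]
ft_force: [0.1, 0.3, -0.0]
grip_width: 1.004
grip_force: 0.0
```

```bash
python3 - <<'E'
from h import *; import cv2
rel((.477,-.0425));print(get_state()['ft_force'])
im,u,v,z=ped((.477,-.0425))
k=(abs(v+35)<8)&(u>-30)&(u<230)&(z>120)&(z<400)
print([(b,round(np.median(z[k&(abs(u-b)<4)]))) for b in range(0,220,12) if (k&(abs(u-b)<4)).sum()])
E
```

```text
u,v,z 96.8 75.0 308.7 toolx [ 0.969 -0.249  0.003] q [ 0.47  0.21 -0.62  1.44  0.12  1.53 -1.97] grip 1.0
[ 0.1269126   0.29549775 -0.00895318]
[(72, 294), (84, 287), (96, 271), (108, 258), (120, 246), (132, 229), (144, 217), (156, 202), (168, 188), (180, 199), (192, 161), (204, 153), (216, 171)]
```

The finger slipped over the toe near the balance point. I'll bring it back in front and lower.

Request:
{"method": "arm_command", "body": {
  "motion": [
    [87,-25,0,-15,0],
    [87,-65,0,-15,0],
    [87,-95,0,0,0],
    [87,-95,0,15,0],
    [87,-95,0,15,0]
  ]
}}

```text
time: 13.0
position: [0.4941, 0.0301, 0.2913]
tool_rot: [3.114, -0.392, -0.001]
ft_force: [-0.1, -1.6, -0.8]
grip_width: 1.002
grip_force: 0.0
```

```bash
python3 - <<'E'
from h import *; import cv2
rel((.477,-.0425));print(get_state()['ft_force'])
im,u,v,z=ped((.477,-.0425))
k=(abs(v+35)<8)&(u>-30)&(u<230)&(z>120)&(z<400)
print([(b,round(np.median(z[k&(abs(u-b)<4)]))) for b in range(0,220,12) if (k&(abs(u-b)<4)).sum()])
cv2.imwrite("pics/s4.png",cv2.resize(im[80:270,140:370,::-1],(690,570),interpolation=cv2.INTER_CUBIC))
E
```

```text
u,v,z -1.6 74.5 291.3 toolx [ 0.969 -0.248 -0.   ] q [ 0.53 -0.02 -0.63  1.68 -0.01  1.47 -1.92] grip 1.0
[-0.14488052 -1.59006259 -0.76549702]
[(96, 311), (108, 301), (120, 281), (132, 265), (144, 243), (156, 224), (168, 208), (180, 192), (192, 173), (204, 155), (216, 145)]
```

View pics/s4.png

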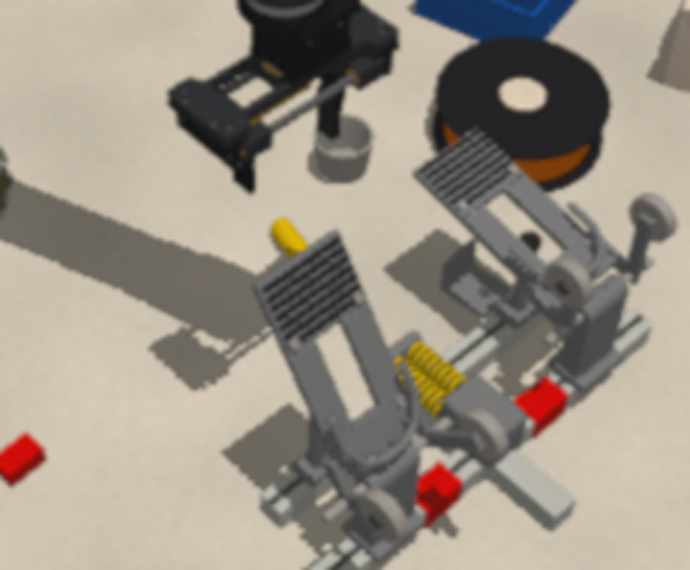

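The right pedal is past balance at about 0.97 rad from level and rising by itself; its toe is near (300,265) in the crop. Now the left one, keeping the finger slightly lower on the arc this time.

Request:
{"method": "arm_command", "body": {
  "motion": [
    [87,-20,-20,20,0],
    [87,-29,-52,42,0],
    [87,-29,-86,64,0],
    [87,-29,-118,84,0],
    [87,-29,-130,115,0]
  ]
}}

```text
time: 13.47
position: [0.5033, 0.1692, 0.1802]
tool_rot: [-3.112, 0.386, -0.01]
ft_force: [1.5, -0.4, 0.0]
grip_width: 0.999
grip_force: 0.0
```

Request:
{"method": "arm_command", "body": {
  "motion": [
    [87,0,0,12,0],
    [87,0,0,12,0],
    [87,6,0,12,0],
    [87,13,0,12,0],
    [87,15,0,12,0]
  ]
}}

```text
time: 13.88
position: [0.5178, 0.1577, 0.1679]
tool_rot: [-3.116, 0.399, -0.006]
ft_force: [0.8, -0.1, -0.5]
grip_width: 1.0
grip_force: 0.0
```

```bash
python3 - <<'E'
from h import *
rel((.5465,.228));print(get_state()['ft_force'])
im,u,v,z=ped((.477,-.0425))
k=(abs(v+35)<8)&(u>-30)&(u<230)&(z>120)&(z<400)
print([(b,round(np.median(z[k&(abs(u-b)<4)]))) for b in range(96,220,12) if (k&(abs(u-b)<4)).sum()])
E
```

```text
u,v,z -10.2 -75.3 167.9 toolx [ 0.968 -0.252  0.004] q [ 0.35  0.18 -0.77  1.77  0.14  1.24 -2.28] grip 1.0
[ 0.76764403 -0.08915189 -0.53277868]
[(192, 344), (204, 315), (216, 168)]
```

The right pedal is at its upper stop (toe height about 344 mm). Now pressing under the left toe.

Request:
{"method": "arm_command", "body": {
  "motion": [
    [87,0,0,6,0],
    [87,2,0,6,0],
    [87,4,0,6,0],
    [87,5,0,6,0],
    [87,5,0,3,0]
  ]
}}

```text
time: 14.35
position: [0.5187, 0.1584, 0.1624]
tool_rot: [3.116, -0.392, -0.003]
ft_force: [-0.1, 0.1, 0.0]
grip_width: 1.001
grip_force: 0.2
```

Request:
{"method": "arm_command", "body": {
  "motion": [
    [87,1,0,-5,0],
    [87,2,0,-10,0],
    [87,4,0,-15,0],
    [87,6,0,-20,0],
    [87,8,0,-25,0]
  ]
}}

```text
time: 14.77
position: [0.528, 0.1563, 0.189]
tool_rot: [-3.117, 0.393, -0.002]
ft_force: [0.2, -0.4, -0.3]
grip_width: 1.0
grip_force: 0.0
```

```bash
cat >> h.py <<'E'
def lp():
    t=(.5465,.228);rel(t);print(get_state()['ft_force'])
    im,u,v,z=ped(t)
    for c in (-35,35):
        k=(abs(v-c)<8)&(u>-30)&(u<230)&(z>120)&(z<400)
        print([(b,round(np.median(z[k&(abs(u-b)<4)]))) for b in range(0,220,12) if (k&(abs(u-b)<4)).sum()])
E
python3 -c "
from h import *
lp()"
```

```text
u,v,z 0.1 -74.0 189.0 toolx [ 0.969 -0.249  0.001] q [ 0.35  0.19 -0.76  1.72  0.14  1.29 -2.27] grip 1.0
[ 0.22911107 -0.41636501 -0.3003852 ]
[(0, 214), (12, 209), (24, 313), (36, 323), (48, 170), (60, 168), (72, 165), (84, 160), (96, 157), (108, 156), (120, 155), (132, 153), (144, 148), (156, 164), (168, 146), (180, 142), (192, 136), (216, 134)]
[(0, 175), (12, 178), (24, 176), (36, 173), (48, 170), (60, 169), (72, 164), (84, 161), (96, 160), (108, 158), (120, 155), (132, 153), (144, 154), (156, 148), (168, 148), (180, 160), (192, 140), (204, 140), (216, 157)]
```

It slipped without enough preload; I'll redo it with a firmer press first.

Request:
{"method": "arm_command", "body": {
  "motion": [
    [87,-12,0,0,0],
    [87,-20,0,0,0],
    [87,-20,0,27,0],
    [87,-20,0,28,0],
    [87,-12,0,28,0]
  ]
}}

```text
time: 15.23
position: [0.5136, 0.1595, 0.1591]
tool_rot: [3.115, -0.39, -0.005]
ft_force: [-0.8, 0.7, -0.4]
grip_width: 0.998
grip_force: 0.0
```

Request:
{"method": "arm_command", "body": {
  "motion": [
    [87,2,0,0,0],
    [87,4,0,0,0],
    [87,6,0,0,0],
    [87,7,0,0,0],
    [87,8,0,0,0]
  ]
}}

```text
time: 15.65
position: [0.5195, 0.1582, 0.1602]
tool_rot: [3.115, -0.389, -0.014]
ft_force: [-14.0, 0.1, 7.2]
grip_width: 1.0
grip_force: 6.8
```

Request:
{"method": "arm_command", "body": {
  "motion": [
    [87,0,0,-3,0],
    [87,1,0,-7,0],
    [87,2,0,-11,0],
    [87,3,0,-16,0],
    [87,5,0,-21,0]
  ]
}}

```text
time: 16.07
position: [0.5241, 0.157, 0.1806]
tool_rot: [3.115, -0.388, -0.014]
ft_force: [-11.8, -0.3, 2.2]
grip_width: 0.997
grip_force: 5.7
```

```bash
python3 -c "
from h import *
lp()"
```

```text
u,v,z -3.9 -74.4 180.6 toolx [ 0.969 -0.246 -0.009] q [ 0.35  0.2  -0.77  1.73  0.14  1.28 -2.27] grip 1.0
[-11.80629154  -0.26840758   2.24685365]
[(0, 211), (12, 199), (24, 300), (36, 347), (48, 187), (60, 183), (72, 181), (84, 175), (96, 171), (108, 167), (120, 164), (132, 158), (144, 165), (156, 156), (168, 151), (180, 147), (192, 142), (216, 132)]
[(12, 197), (24, 194), (36, 190), (48, 186), (60, 185), (72, 179), (84, 177), (96, 170), (108, 166), (120, 162), (132, 160), (144, 157), (156, 155), (168, 153), (180, 161), (192, 142), (204, 137), (216, 159)]
```

Request:
{"method": "arm_command", "body": {
  "motion": [
    [87,3,0,-10,0],
    [87,7,0,-20,0],
    [87,11,0,-29,0],
    [87,16,0,-38,0],
    [87,21,0,-47,0]
  ]
}}

```text
time: 16.53
position: [0.5441, 0.152, 0.2286]
tool_rot: [3.115, -0.387, -0.015]
ft_force: [-14.0, -0.9, 6.4]
grip_width: 1.002
grip_force: 6.5
```

Request:
{"method": "arm_command", "body": {
  "motion": [
    [87,6,0,-8,0],
    [87,13,0,-16,0],
    [87,20,0,-24,0],
    [87,27,0,-31,0],
    [87,34,0,-37,0]
  ]
}}

```text
time: 16.95
position: [0.5812, 0.1445, 0.2674]
tool_rot: [-3.116, 0.389, -0.001]
ft_force: [-0.3, 1.0, 1.3]
grip_width: 1.002
grip_force: 0.6
```

```bash
python3 -c "
from h import *
lp()"
```

```text
u,v,z 54.6 -72.1 267.4 toolx [ 0.969 -0.246  0.   ] q [ 0.33  0.27 -0.75  1.49  0.18  1.46 -2.24] grip 1.0
[-0.32202365  1.00011514  1.27595493]
[(48, 296), (60, 298), (72, 292), (84, 288), (96, 269), (108, 258), (120, 240), (132, 227), (144, 214), (156, 201), (168, 187), (180, 176), (192, 164), (204, 153), (216, 137)]
[(60, 382), (72, 291), (84, 283), (96, 268), (108, 255), (120, 240), (132, 227), (144, 214), (156, 202), (168, 188), (180, 177), (192, 176), (204, 175), (216, 136)]
```

Request:
{"method": "arm_command", "body": {
  "motion": [
    [87,7,0,-5,0],
    [87,14,0,-10,0],
    [87,21,0,-14,0],
    [87,28,0,-18,0],
    [87,34,0,-20,0]
  ]
}}

```text
time: 17.42
position: [0.6156, 0.1335, 0.2854]
tool_rot: [-3.117, 0.394, -0.001]
ft_force: [-0.1, 0.8, 0.3]
grip_width: 1.004
grip_force: 0.0
```

```bash
python3 -c "
from h import *
lp()"
```

```text
u,v,z 90.7 -74.1 285.4 toolx [ 0.968 -0.249  0.   ] q [ 0.31  0.33 -0.73  1.38  0.22  1.51 -2.23] grip 1.0
[-0.05216256  0.81836093  0.32155638]
[(84, 307), (96, 312), (108, 364), (120, 378), (132, 306), (144, 281), (156, 254), (168, 232), (180, 209), (192, 185), (204, 158), (216, 171)]
[(108, 317), (120, 324), (132, 305), (144, 283), (156, 256), (168, 230), (180, 207), (192, 184), (204, 187), (216, 174)]
```

The left pedal is past balance (about 1.1 rad from level) and running on by itself. Retreating.

Request:
{"method": "arm_command", "body": {
  "motion": [
    [87,-35,0,0,0],
    [87,-75,0,0,0],
    [87,-110,0,0,0],
    [87,-125,0,0,0],
    [87,-125,0,0,0]
  ]
}}

```text
time: 17.88
position: [0.4903, 0.1674, 0.2857]
tool_rot: [3.116, -0.386, 0.001]
ft_force: [-0.3, 0.9, 0.0]
grip_width: 1.002
grip_force: 0.0
```

Request:
{"method": "arm_command", "body": {
  "motion": [
    [87,0,0,0,0],
    [87,0,0,0,0],
    [87,0,0,0,0],
    [87,0,0,0,0],
    [87,0,0,0,0]
  ]
}}

```text
time: 18.3
position: [0.494, 0.1648, 0.2847]
tool_rot: [-3.116, 0.394, 0.002]
ft_force: [-0.1, 1.0, 1.1]
grip_width: 1.002
grip_force: 0.0
```

Request:
{"method": "arm_command", "body": {
  "motion": [
    [87,0,0,0,0],
    [87,0,0,0,0],
    [87,0,0,0,0],
    [87,0,0,0,0],
    [87,0,0,0,0]
  ]
}}

```text
time: 18.72
position: [0.4934, 0.1652, 0.285]
tool_rot: [3.117, -0.393, 0.0]
ft_force: [0.2, -0.8, -0.1]
grip_width: 1.0
grip_force: 0.0
```

```bash
python3 - <<'E'
from h import *; import cv2
lp()
im,d=get_image("scene");cv2.imwrite("pics/s5.png",im[:,:,::-1])
E
```

```text
u,v,z -35.6 -74.2 285.0 toolx [ 0.969 -0.248  0.   ] q [ 0.38  0.06 -0.78  1.64  0.04  1.46 -2.22] grip 1.0
[ 0.18422021 -0.77398982 -0.06012198]
[(0, 376), (192, 343), (204, 320), (216, 171)]
[(192, 345), (204, 313), (216, 177)]
```

View pics/s5.png

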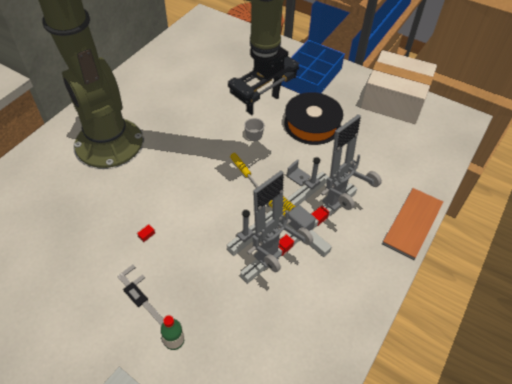

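The picture shows both pedals standing up (tops at (268,185) and (347,125)), the loose things where they were, and the hand clear at (263,80). Handing in.

```bash
python3 -c "
from bench import *
print(close_job())"
```

```text
the job is handed in; nothing more can be done
None
```

Both pedals are folded up at their upper stops and holding by themselves, no loose thing looks moved in the last picture, and the hand is clear; the job is handed in at about 19 s, verdict not shown.

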